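# Shake out the tin with the loose sinker

## Robot

A 6-joint arm with a two-finger parallel gripper is mounted at the origin on a cart in front of the work surface, level with it; the furniture and walls round the work are solid. World frame = base frame: x ahead of the robot, y to its left, z up, the work surface at z = 0. Lengths are in m, angles in rad, forces in N, time in s.
With the tool pointing down it reaches from about 0.35 to 0.925 m from the base axis. Payload 6.4 kg.
Tool frame: the origin (TCP) lies at the very end of the fingers, on their centre line; the grasp point (between the pads) lies 19 mm behind it; z points along the fingers, y is the line along which they close (so a half turn about z gives the same grasp; the last joint's range is limited). The gripper opens to 85 mm and grips with 20 to 120 N. Pads are 22 mm wide; open, the fingers measure 114 mm over their backs; the gripper's body (76 mm by 85 mm) begins 54 mm behind the grasp point. The pads swing forward as they close: fully open they stand 13 mm farther back than shut.
Start: joints at [-1.358, 0.245, 1.558, -0, 1.339, -0.174], TCP at [0.245, -0.602, 0.231] pointing down, gripper open.
Joint ranges: [-3.13, 3.13], [-1.02, 2.26], [0.13, 2.54], [-0.95, 4.09], [0.21, 2.88], [-2.74, 2.74]. Speed limits (rad/s): [2.57, 2.57, 3.14, 3.14, 3.14, 3.14].

## Interface

Orientations are given as [roll, pitch, yaw] about the fixed x, y, z axes, in that order (R = Rz(yaw) Ry(pitch) Rx(roll)).
In Python, from bench import status, cams, workorder gives the robot as it stands.
- The arm moves only by the shell command python3 -m inch 'ROWS' [FORCE]. ROWS is JSON, a list of rows, each an object with "hand": the finger opening in mm, from 0 to 85.4; "delta_pos": the shift along the tool's x, y, z in mm, a list of three; "twist": the turn, a rotation vector about the tool's x, y, z in degrees, a list of three. In form: [{"hand": hand, "delta_pos": [dx, dy, dz], "twist": [wx, wy, wz]}, ...]. A call has 1 to 10 rows; each row shifts and turns the commanded pose from where the row before left it, along the tool's axes as they then stand; what a row does not reach is not made up. A row lasts 1/10 s, in which the tool goes at most 50 mm and 8.59 degrees, less where a joint would pass 70% of its speed; a pose out of reach is approached as far as the arm can. A call with a gripper value outside its range is refused whole. The fingers move at their own pace and stop on an object; FORCE is the grip in N (left out, the last holds). Time passes only in rows, so rows that do not move let the fingers close. It gives the time, the measured TCP pose, the force, the opening and the grip force at its end, in the units of the state.
- status.state(): the state, without advancing time (a new reading comes with each control period).
- cams.snapshot(name): name is "scene" or "top" or "wrist"; returns a dict with "frame" (480x640x3 uint8, red, green, blue), "intrinsics" (3x3 intrinsics, pixels), "eye" and "orientation" of the camera in the world; the wrist camera has in their place "hand_eye" (4x4, takes a point from camera to tool coordinates, whose origin is the TCP and whose axes are the flange's). Camera axes: x right, y down, z forward; pixel columns grow to the right and rows downward; lengths in m; the calibration is good to about 2 mm. A picture is of the moment at which its call begins: read the wrist's pose just before it. There is no depth.
- workorder.sign_off(): hands the job in; it is judged then, once.
The state is a dict: "time": time; "joint_pos": joint angles; "qvel": joint speeds; "effort": joint torques, N m; "eef_pos": TCP position; "orientation": TCP orientation; "force": force on the tool from outside, world axes, zero at the start; "torque": the same for the moment, N m; "grip_width": finger opening in m; "grasp_force": force on a finger pad.
Only numpy, scipy, OpenCV 4.12 (cv2) and the standard library are available. Lean on these libraries where they do the work, as an engineer would, in place of code of your own. Each camera call takes 0.05 s, during which the arm holds its last target. There are 200 camera calls.

## Task

Three identical sealed tins, each with a lead sinker for the water-sampling kit, stand on the worktop; in one of them the packing is missing and the sinker rattles when you lift and shake the tin. Stand the two silent tins upright, fully down, in the two square wells of the foam in the open test case, and hold the rattling one, once you have made it rattle in your hand, upright and still about a hand's breadth above the middle of the empty white dish, ready for me to open it over the dish. Finish while still holding it there, and leave the lemon and the garlic where they lie.

Things in the scene. Friction and masses are not known exactly. Their poses are not given: they have to be found in the camera images.
- tin_a: one of three identical sealed square tins, bare aluminium, lid fixed, 64 x 64 mm, 96 mm tall, upright, about 0.5 kg; origin at the centre of its underside, z up, x and y square to its sides. Two are packed tight. In one a 0.325 kg lead ball of 38 mm is loose in a 59 x 59 x 88 mm hollow: shaken or tilted sideways it rolls 21 mm from wall to wall and, the floor being domed, stays at that wall
- tin_b: as tin_a, the middle one of the row; which of the three rattles changes from start to start
- tin_c: as tin_a, the right-hand one; it stands on the sink unit, which is 5 mm lower than the rest of the worktop
- well_front (a point): middle of the floor of the front square well in the grey foam, 10 mm above the worktop; 71 x 71 mm, 30 mm deep, sides along this point's x and y, z up. The foam fills the right half of the open test case (203 x 276 mm, walls 58 mm high, fixed): divider 64 mm to the left (+y), outer wall 66 mm to the right; open lid about 0.25 m high, upright 140 mm behind (+x)
- well_back (a point): the same for the second, equal well, 84 mm behind the first along x; the open lid stands 55 mm behind this point
- dish_rim (a point): middle of the mouth of the empty round white glazed dish, 137 mm across, 63 mm high, fixed; the point is at rim height, 63 mm above the worktop
- lemon: lemon, 78 x 55 x 56 mm, loose, lies behind the right-hand tin; origin at its underside
- garlic: garlic bulb, 60 mm across and 58 mm high, loose, to the right of the tins; origin at its underside

How it is judged:
By the outcome, as a careful person would: the job done as asked, in the order asked, and still so for the second after the job is handed in, while the arm keeps its last pose, push and grip.
It also fails if it takes over 72 s, if anything falls off the work surface, if the arm or the gripper's body presses on something with over 40 N, if the wrist force passes 120 N, or if a joint passes its speed limit or range.

## Working session

There is one attempt and no reset: what is moved stays moved. The work goes in short steps, Python scripts to look and compute and a shell command to move; the robot and the scene stay as the last step left them, time stands still between calls to the robot, and variables do not carry over. Pictures are saved under pics/ and viewed, at most 10 in all, crops included, and the job is handed in when it is done.

```bash
ls; mkdir -p pics
python3 - <<'E'
from bench import status,cams
import cv2,numpy as np
s=status.state();print({k:np.round(v,3).tolist() for k,v in s.items()})
for n in("scene","top"):
    c=cams.snapshot(n);cv2.imwrite(f"pics/{n}0.png",c["frame"][:,:,::-1]);np.savez(f"pics/{n}0.npz",**c)
    print(n,c["intrinsics"],c["eye"],c["orientation"])
E
```

```text
pics
{'time': 0.0, 'joint_pos': [-1.358, 0.246, 1.559, -0.0, 1.339, -0.174], 'qvel': [-0.002, -0.002, 0.0, 0.001, -0.0, 0.0], 'effort': [0.002, -42.951, -32.612, -0.0, 0.005, 0.0], 'eef_pos': [0.245, -0.601, 0.23], 'orientation': [-3.14, -0.0, 0.387], 'force': [-0.345, -0.383, -0.453], 'torque': [0.005, -0.001, -0.022], 'grasp_force': 0.0, 'grip_width': 0.085}
scene [[603.35960637   0.         319.00953149]
 [  0.         603.35960637 240.68085693]
 [  0.           0.           1.        ]] [-0.08468976  0.59222826  0.80687846] [-2.24077507 -0.02469779 -2.39217676]
top [[477.68242586   0.         312.59095508]
 [  0.         477.68242586 243.00085445]
 [  0.           0.           1.        ]] [ 0.46497529 -0.0900874   1.07237163] [-3.06064933 -0.02291049 -1.57222339]
```

View pics/top0.png

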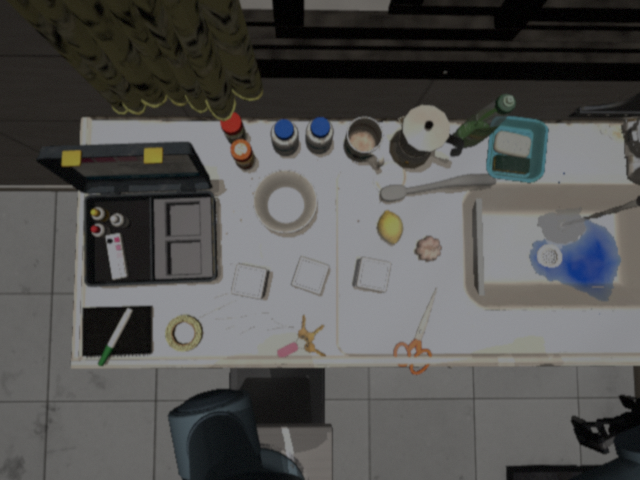

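View pics/scene0.png

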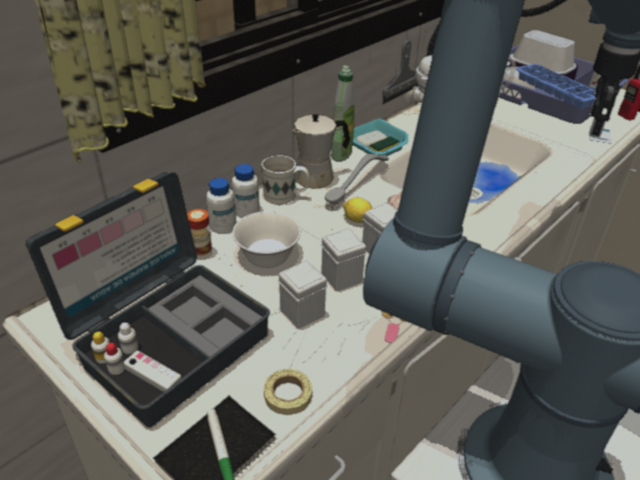

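```bash
cat > h.py <<'E'
import numpy as np,cv2
from scipy.spatial.transform import Rotation as R
from bench import status,cams
def cam(name,c=None):
    s=status.state(); c=c or cams.snapshot(name)
    if name=="wrist":
        T=np.eye(4);T[:3,:3]=R.from_euler('xyz',s["orientation"]).as_matrix();T[:3,3]=s["eef_pos"]
        T=T@np.array(c["hand_eye"]);return c["frame"],np.array(c["intrinsics"]),T[:3,3],T[:3,:3]
    return c["frame"],np.array(c["intrinsics"]),np.array(c["eye"]),R.from_euler('xyz',c["orientation"]).as_matrix()
def ray(C,uv):
    d=C[3]@np.linalg.inv(C[1])@np.array([*uv,1.]);return C[2],d/np.linalg.norm(d)
def onz(C,uv,z):
    e,d=ray(C,uv);return e+d*(z-e[2])/d[2]
def proj(C,p):
    q=C[1]@(C[3].T@(np.asarray(p)-C[2]));return q[:2]/q[2]
def tri(Cs,uvs):
    A=np.zeros((3,3));b=np.zeros(3);rs=[ray(C,u) for C,u in zip(Cs,uvs)]
    for e,d in rs:
        P=np.eye(3)-np.outer(d,d);A+=P;b+=P@e
    x=np.linalg.solve(A,b);return x,max(np.linalg.norm((np.eye(3)-np.outer(d,d))@(x-e)) for e,d in rs)
def saved(n): return cam(n.rstrip("0123456789"),dict(np.load(f"pics/{n}.npz")))
E
python3 - <<'E'
from h import *
T=saved("top0");S=saved("scene0")
for n,uv,z in(("a",(250,280),.096),("b",(311,275),.096),("c",(373,274),.091),("wf",(184,257),.01),("wb",(184,220),.01),("dish",(286,203),.063),("lemon",(390,227),.03),("garlic",(428,249),.03)):
    p=onz(T,uv,z);print(n,p.round(3),proj(S,p).round(0))
a=T[0][185:310,145:400,::-1];b=S[0][190:400,140:440,::-1]
cv2.imwrite("pics/c1.png",cv2.resize(a,None,fx=3.1,fy=3.1,interpolation=cv2.INTER_CUBIC))
cv2.imwrite("pics/c2.png",cv2.resize(b,None,fx=2.6,fy=2.6,interpolation=cv2.INTER_CUBIC))
E
```

```text
a [0.469 0.015 0.096] [302. 275.]
b [ 0.479 -0.109  0.096] [344. 241.]
c [ 0.481 -0.237  0.091] [385. 215.]
wf [0.52 0.17 0.01] [219. 340.]
wb [0.602 0.172 0.01 ] [189. 317.]
dish [ 0.632 -0.057  0.063] [269. 232.]
lemon [ 0.585 -0.285  0.03 ] [358. 209.]
garlic [ 0.536 -0.368  0.03 ] [398. 202.]
```

View pics/c1.png

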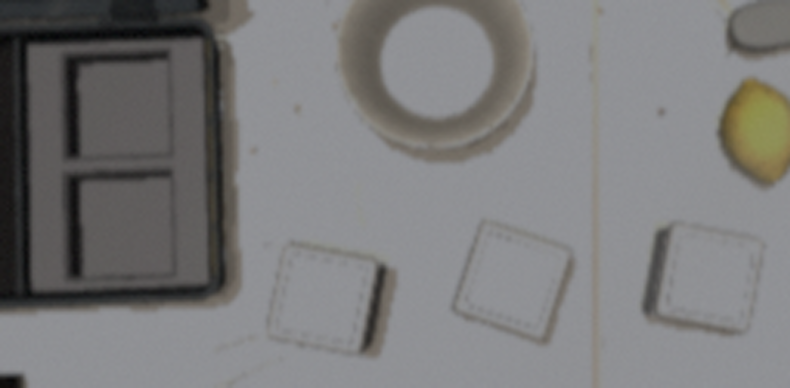

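View pics/c2.png

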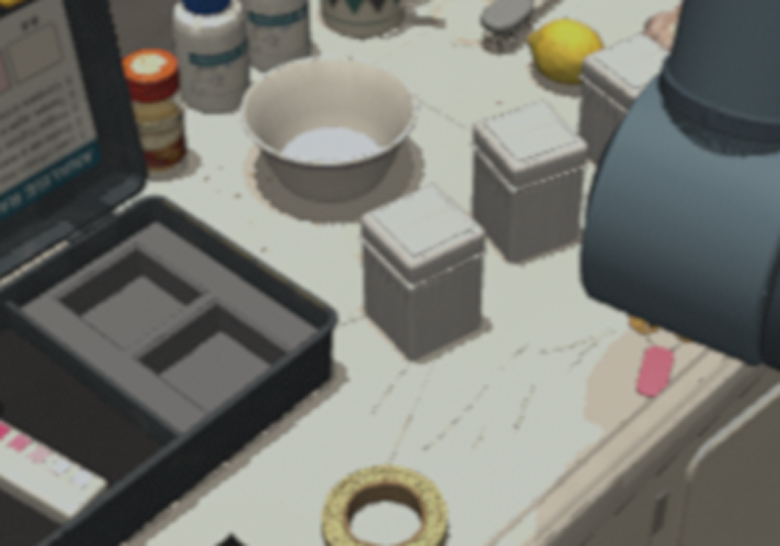

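Run:
```python
from h import *
T=saved("top0");S=saved("scene0")
f1=lambda q:np.array(q)/3.1+[145-.33,185-.33]
f2=lambda q:np.array(q)/2.6+[140-.3,190-.3]
def quad(n,q,z):
    P=np.array([onz(T,f1(u),z) for u in q]);c=P.mean(0);e=np.roll(P,-1,0)-P
    print(n,c.round(4),"sides",np.linalg.norm(e,axis=1).round(4),"ang",[round((np.degrees(np.arctan2(v[1],v[0]))+45)%90-45,1) for v in e]);return c
Q=dict(a=[(290,242),(383,262),(362,353),(268,336)],b=[(484,220),(573,247),(546,341),(455,307)],c=[(672,222),(763,240),(747,332),(655,312)])
for n in Q:quad(n,Q[n],.091 if n=="c" else .096)
quad("wf",[(68,172),(175,172),(175,277),(66,277)],.04);quad("wb",[(66,55),(170,52),(172,157),(66,157)],.04)
S2=dict(a=[(430,186),(485,236),(421,270),(362,225)],b=[(542,101),(587,150),(522,181),(474,133)])
for n in S2:
    x,r=tri([T,S],[f1(np.mean(Q[n],0)),f2(np.mean(S2[n],0))]);print(n,x.round(4),round(r,4))
# foam middle bar / dish rim
hsv=T[0]
x,r=tri([T,S],[f1((436,57)),f2((329,110))]);print("dish",x.round(3),r)
x,r=tri([T,S],[f1((119,165)),f2((172,330))]);print("bar mid",x.round(3),r)
x,r=tri([T,S],[f1((66,57)),f2((60,299))]);print("wb left-back? corner",x.round(3),r)
```

```text
a [0.467  0.0152 0.096 ] sides [0.0625 0.0609 0.0624 0.0629] ang [np.float64(-12.2), np.float64(-12.7), np.float64(-10.3), np.float64(-12.5)]
b [ 0.4796 -0.1085  0.096 ] sides [0.0614 0.0642 0.0638 0.0602] ang [np.float64(-16.9), np.float64(-16.3), np.float64(-20.5), np.float64(-18.4)]
c [ 0.481  -0.2379  0.091 ] sides [0.0618 0.062  0.0624 0.0608] ang [np.float64(-11.2), np.float64(-10.7), np.float64(-12.3), np.float64(-11.3)]
wf [0.5183 0.1634 0.04  ] sides [0.074  0.073  0.075  0.0728] ang [np.float64(0.0), np.float64(1.0), np.float64(-0.1), np.float64(0.2)]
wb [0.6016 0.1668 0.04  ] sides [0.0724 0.074  0.0734 0.0717] ang [np.float64(1.8), np.float64(2.1), np.float64(0.0), np.float64(1.3)]
a [0.4667 0.0157 0.0903] 0.0002
b [ 0.4792 -0.109   0.0892] 0.0006
dish [ 0.634 -0.054  0.064] 0.0021140663132234133
bar mid [0.559 0.166 0.037] 0.0006598771167964922
wb left-back? corner [0.635 0.203 0.041] 0.000993339767098527
```

```bash
cat >> h.py <<'E'
def go(p,yaw):
    """rotation about tool z (deg), then shift in mm in the turned tool frame, to level pose p,yaw(deg)"""
    s=status.state();o=np.degrees(s["orientation"]);y=np.radians(yaw)
    tw=-((yaw-o[2]+180)%360-180)
    Rt=R.from_euler('xyz',[np.pi,0,y]).as_matrix();R0=R.from_euler('xyz',s["orientation"]).as_matrix()
    print("rotvec deg",np.degrees(R.from_matrix(R0.T@Rt).as_rotvec()).round(2),"shift",(1000*Rt.T@(np.array(p)-s["eef_pos"])).round(1),"t",s["time"],"w",np.round(s["grip_width"],4))
def st():
    s=status.state();print({k:np.round(s[k],3).tolist() for k in("time","joint_pos","eef_pos","orientation","force","torque","grip_width","grasp_force")})
E
python3 -m inch '[{"hand":85,"delta_pos":[0,0,0],"twist":[0,0,8.4]},{"hand":85,"delta_pos":[0,0,0],"twist":[0,0,8.4]},{"hand":85,"delta_pos":[0,0,0],"twist":[0,0,8.4]},{"hand":85,"delta_pos":[0,0,0],"twist":[0,0,8.4]}]' 40
python3 -m inch '[{"hand":85,"delta_pos":[18,-45,0],"twist":[0,0,0]},{"hand":85,"delta_pos":[18,-45,0],"twist":[0,0,0]},{"hand":85,"delta_pos":[18,-45,0],"twist":[0,0,0]},{"hand":85,"delta_pos":[18,-45,0],"twist":[0,0,0]},{"hand":85,"delta_pos":[18,-45,0],"twist":[0,0,0]},{"hand":85,"delta_pos":[18,-45,0],"twist":[0,0,0]},{"hand":85,"delta_pos":[18,-45,0],"twist":[0,0,0]},{"hand":85,"delta_pos":[16,-44,0],"twist":[0,0,0]},{"hand":85,"delta_pos":[16,-44,0],"twist":[0,0,0]}]'
python3 - <<'E'
from h import *
C=cam("wrist");cv2.imwrite("pics/w1.png",C[0][:,:,::-1]);st();go([.481,-.238,.047],-11.5)
c=np.array([.481,-.238,.091]);print(C[2],C[3].round(2));print(proj(C,c))
E
```

```text
time: 0.5
eef_pos: [0.2451, -0.6016, 0.2306]
orientation: [-3.141, 0.0, -0.206]
force: [0.7, -0.9, -0.0]
grip_width: 0.0849
grasp_force: 0.0
time: 1.4
eef_pos: [0.4805, -0.2363, 0.231]
orientation: [-3.141, 0.0, -0.2]
force: [0.1, 0.0, 0.3]
grip_width: 0.0849
grasp_force: 0.0
{'time': 1.45, 'joint_pos': [-0.66, -0.024, 1.851, 0.004, 1.316, 1.104], 'eef_pos': [0.483, -0.231, 0.231], 'orientation': [-3.137, -0.001, -0.194], 'force': [1.041, 4.761, 0.279], 'torque': [0.197, -0.017, -0.028], 'grip_width': 0.085, 'grasp_force': 0.0}
rotvec deg [-0.24 -0.03  0.37] shift [ -0.6   7.3 183.9] t 1.45 w 0.0851
[ 0.55631387 -0.25190572  0.37398408] [[-0.2  -0.93 -0.3 ]
 [-0.98  0.19  0.06]
 [ 0.    0.31 -0.95]]
[320.19639326 224.43162306]
```

View pics/w1.png

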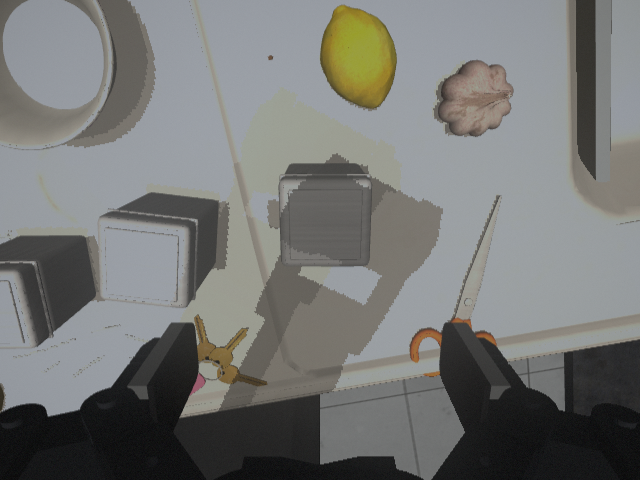

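```bash
python3 -m inch '[{"hand":85,"delta_pos":[0,0,0],"twist":[0,0,0]},{"hand":85,"delta_pos":[0,0,0],"twist":[0,0,0]}]'
cat >> h.py <<'E'
def lid(C,p,half=40,tag=None):
    """quad of the lid near predicted point: bright/flat region by edges -> min area rect"""
    u=proj(C,p)
    g=cv2.bilateralFilter(cv2.cvtColor(C[0],cv2.COLOR_RGB2GRAY),7,30,5)
    e=cv2.dilate(cv2.Canny(g,15,40),np.ones((3,3)))
    return u,g,e
E
python3 - <<'E'
from h import *
st()
C=cam("wrist");np.savez("pics/w2.npz",f=C[0],K=C[1],e=C[2],R=C[3])
u=proj(C,[.481,-.238,.091]);print(u)
g=cv2.cvtColor(C[0],cv2.COLOR_RGB2GRAY).astype(float)
# gradient profiles through the lid centre
r=g[195:250,250:410].mean(0);c=g[130:310,300:350].mean(1)
dr=np.diff(r);dc=np.diff(c)
print("cols",[(250+i,round(dr[i])) for i in np.argsort(-abs(dr))[:14]]);print("rows",[(130+i,round(dc[i])) for i in np.argsort(-abs(dc))[:14]])
E
```

```text
time: 1.65
eef_pos: [0.4798, -0.2383, 0.231]
orientation: [3.142, 0.001, -0.199]
force: [-0.5, -0.6, -0.1]
grip_width: 0.085
grasp_force: 0.0
{'time': 1.65, 'joint_pos': [-0.673, -0.023, 1.85, -0.0, 1.315, 1.097], 'eef_pos': [0.48, -0.238, 0.231], 'orientation': [3.142, 0.001, -0.199], 'force': [-0.485, -0.572, -0.114], 'torque': [-0.036, 0.047, 0.055], 'grip_width': 0.085, 'grasp_force': 0.0}
[317.20490077 223.95182167]
cols [(np.int64(367), 17), (np.int64(276), -16), (np.int64(275), -14), (np.int64(284), -9), (np.int64(267), -8), (np.int64(368), 7), (np.int64(358), 6), (np.int64(286), 6), (np.int64(266), -6), (np.int64(365), -5), (np.int64(279), 5), (np.int64(268), -5), (np.int64(357), -4), (np.int64(278), 4)]
rows [(np.int64(265), 42), (np.int64(162), -33), (np.int64(174), -19), (np.int64(161), -14), (np.int64(173), 14), (np.int64(172), 12), (np.int64(163), -11), (np.int64(177), 8), (np.int64(178), 8), (np.int64(266), 7), (np.int64(263), -7), (np.int64(175), -7), (np.int64(264), 6), (np.int64(262), -6)]
```

```bash
python3 -m inch '[{"hand":85,"delta_pos":[2,2,45],"twist":[0,0,0]},{"hand":85,"delta_pos":[0,0,45],"twist":[0,0,0]},{"hand":85,"delta_pos":[0,0,45],"twist":[0,0,0]},{"hand":85,"delta_pos":[0,0,35],"twist":[0,0,0]},{"hand":85,"delta_pos":[0,0,19],"twist":[0,0,0]},{"hand":85,"delta_pos":[0,0,0],"twist":[0,0,0]}]'
python3 -m inch '[{"hand":55,"delta_pos":[0,0,0],"twist":[0,0,0]},{"hand":55,"delta_pos":[0,0,0],"twist":[0,0,0]},{"hand":55,"delta_pos":[0,0,0],"twist":[0,0,0]},{"hand":55,"delta_pos":[0,0,0],"twist":[0,0,0]},{"hand":55,"delta_pos":[0,0,0],"twist":[0,0,0]}]' 60
```

```text
time: 2.3
eef_pos: [0.4786, -0.2403, 0.0389]
orientation: [-3.138, 0.006, -0.202]
force: [0.4, -0.2, 0.9]
grip_width: 0.085
grasp_force: 0.0
time: 2.8
eef_pos: [0.4826, -0.2419, 0.044]
orientation: [3.139, -0.003, -0.2]
force: [-0.8, -2.1, 6.4]
grip_width: 0.0634
grasp_force: 67.7
```

```bash
python3 -m inch '[{"hand":55,"delta_pos":[0,0,-30],"twist":[0,0,0]},{"hand":55,"delta_pos":[0,0,-45],"twist":[0,0,0]},{"hand":55,"delta_pos":[0,0,-45],"twist":[0,0,0]},{"hand":55,"delta_pos":[0,0,-20],"twist":[0,0,0]},{"hand":55,"delta_pos":[0,0,0],"twist":[8,0,0]},{"hand":55,"delta_pos":[0,0,0],"twist":[8,0,0]},{"hand":55,"delta_pos":[0,0,0],"twist":[8,0,0]}]'
python3 -m inch '[{"hand":55,"delta_pos":[0,0,0],"twist":[0,0,0]},{"hand":55,"delta_pos":[0,0,0],"twist":[0,0,0]},{"hand":55,"delta_pos":[0,0,0],"twist":[-8,0,0]},{"hand":55,"delta_pos":[0,0,0],"twist":[-8,0,0]},{"hand":55,"delta_pos":[0,0,0],"twist":[-8,0,0]},{"hand":55,"delta_pos":[0,0,0],"twist":[0,0,0]},{"hand":55,"delta_pos":[0,0,0],"twist":[0,0,0]},{"hand":55,"delta_pos":[0,0,0],"twist":[0,0,0]}]'
cat >> h.py <<'E'
def tq(name="scene",n=5):
    L=[]
    for i in range(n):
        cams.snapshot("top");s=status.state();Rm=R.from_euler('xyz',s["orientation"]).as_matrix()
        L.append(np.r_[s["torque"]@Rm,s["force"]@Rm])
    L=np.array(L);print("tool torque",L[:,:3].mean(0).round(4),"sd",L[:,:3].std(0).round(4),"force",L[:,3:].mean(0).round(2),"t",s["time"])
E
python3 -c "
from h import *
tq();st()"
python3 -m inch '[{"hand":55,"delta_pos":[0,0,0],"twist":[-8,0,0]},{"hand":55,"delta_pos":[0,0,0],"twist":[-8,0,0]},{"hand":55,"delta_pos":[0,0,0],"twist":[-8,0,0]},{"hand":55,"delta_pos":[0,0,0],"twist":[0,0,0]},{"hand":55,"delta_pos":[0,0,0],"twist":[0,0,0]},{"hand":55,"delta_pos":[0,0,0],"twist":[8,0,0]},{"hand":55,"delta_pos":[0,0,0],"twist":[8,0,0]},{"hand":55,"delta_pos":[0,0,0],"twist":[8,0,0]},{"hand":55,"delta_pos":[0,0,0],"twist":[0,0,0]},{"hand":55,"delta_pos":[0,0,0],"twist":[0,0,0]}]'
python3 -m inch '[{"hand":55,"delta_pos":[0,0,0],"twist":[0,0,0]}]' >/dev/null
python3 -c "
from h import *
tq();st()"
```

```text
time: 3.5
eef_pos: [0.4813, -0.2401, 0.1823]
orientation: [-2.718, -0.001, -0.199]
force: [-0.2, 0.6, -4.9]
grip_width: 0.0635
grasp_force: 69.9
time: 4.3
eef_pos: [0.4815, -0.2405, 0.1822]
orientation: [-3.141, 0.0, -0.199]
force: [-0.4, 0.3, -6.0]
grip_width: 0.0631
grasp_force: 70.0
tool torque [-0.0106 -0.0322 -0.0183] sd [0.0457 0.0296 0.0221] force [-0.37  0.1   5.41] t 4.55
{'time': 4.55, 'joint_pos': [-0.676, 0.035, 1.885, 0.0, 1.222, 1.096], 'eef_pos': [0.481, -0.241, 0.182], 'orientation': [-3.141, 0.0, -0.201], 'force': [-0.435, -0.757, -5.076], 'torque': [0.028, 0.041, 0.01], 'grip_width': 0.063, 'grasp_force': 69.981}
time: 5.55
eef_pos: [0.4812, -0.2425, 0.1827]
orientation: [3.14, -0.001, -0.202]
force: [-0.0, -0.7, -5.9]
grip_width: 0.0637
grasp_force: 70.9
tool torque [-0.0204  0.0326 -0.0149] sd [0.0383 0.0526 0.0076] force [ 0.02 -0.1   5.74] t 5.9
{'time': 5.9, 'joint_pos': [-0.673, 0.034, 1.885, -0.0, 1.222, 1.096], 'eef_pos': [0.482, -0.24, 0.182], 'orientation': [3.141, 0.0, -0.198], 'force': [0.255, -0.436, -6.16], 'torque': [-0.039, -0.098, 0.01], 'grip_width': 0.063, 'grasp_force': 70.941}
```

```bash
python3 -c "
from h import *
tq(n=15)"
python3 -m inch '[{"hand":55,"delta_pos":[0,0,0],"twist":[8,0,0]},{"hand":55,"delta_pos":[0,0,0],"twist":[8,0,0]},{"hand":55,"delta_pos":[0,0,0],"twist":[8,0,0]},{"hand":55,"delta_pos":[0,0,0],"twist":[0,0,0]},{"hand":55,"delta_pos":[0,0,0],"twist":[0,0,0]},{"hand":55,"delta_pos":[0,0,0],"twist":[-8,0,0]},{"hand":55,"delta_pos":[0,0,0],"twist":[-8,0,0]},{"hand":55,"delta_pos":[0,0,0],"twist":[-8,0,0]},{"hand":55,"delta_pos":[0,0,0],"twist":[0,0,0]},{"hand":55,"delta_pos":[0,0,0],"twist":[0,0,0]}]'
python3 -m inch '[{"hand":55,"delta_pos":[0,0,0],"twist":[0,0,0]}]' >/dev/null
python3 -c "
from h import *
tq(n=15)
C=cam('wrist');np.savez('pics/w3.npz',f=C[0],K=C[1],e=C[2],R=C[3]);cv2.imwrite('pics/w3.png',C[0][:,:,::-1])"
```

```text
tool torque [-0.0059 -0.0006  0.0072] sd [0.054  0.0474 0.0184] force [-0.01 -0.1   5.13] t 6.65
time: 7.65
eef_pos: [0.482, -0.2392, 0.1828]
orientation: [-3.141, -0.001, -0.197]
force: [-0.6, 0.1, -5.6]
grip_width: 0.0633
grasp_force: 71.0
tool torque [-0.0026  0.0022 -0.005 ] sd [0.0472 0.0419 0.0314] force [0.04 0.39 5.07] t 8.5
```

View pics/w3.png

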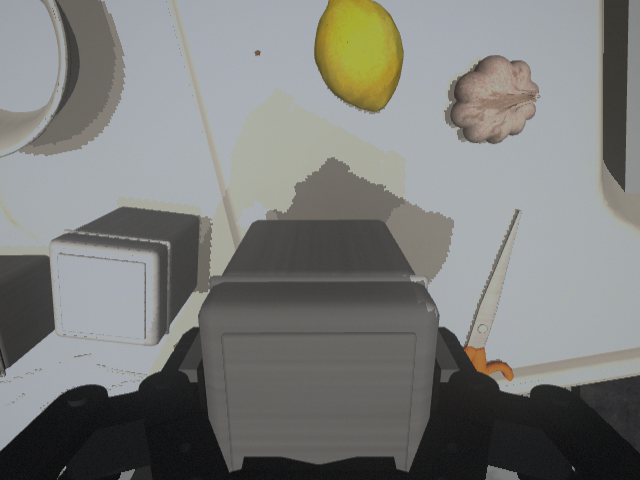

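Run:
```python
from h import *
d=np.load("pics/w3.npz");C=(d["f"],d["K"],d["e"],d["R"])
s=status.state();o=np.array(s["eef_pos"]);Rm=R.from_euler('xyz',s["orientation"]).as_matrix()
g=cv2.cvtColor(C[0],cv2.COLOR_RGB2GRAY).astype(float)
for x0,x1 in((255,300),(300,340),(340,380)):
    c=np.diff(g[205:240,x0:x1].mean(1));i=np.argsort(-abs(c))[:3];print(x0,[(205+j,round(c[j])) for j in i])
for uv in((247,220),(318,220),(383,220)):
    print(uv,"bottom far",((onz(C,uv,o[2]-.049)-o)@Rm*1000).round(1))
for uv in((208,281),(318,281),(433,281)):
    print(uv,"lid far",((onz(C,uv,o[2]+.045)-o)@Rm*1000).round(1))
go([.5185,.165,.30],0.6);go([.602,.167,.30],.6);st()
```

```text
255 [(np.int64(219), -31), (np.int64(220), -13), (np.int64(218), -9)]
300 [(np.int64(219), -21), (np.int64(218), -7), (np.int64(220), -7)]
340 [(np.int64(219), -18), (np.int64(218), -13), (np.int64(220), -4)]
(247, 220) bottom far [ 27.6 -33.1  49. ]
(318, 220) bottom far [27.6  0.1 49. ]
(383, 220) bottom far [27.6 30.5 49. ]
(208, 281) lid far [ 36.2 -27.4 -45. ]
(318, 281) lid far [ 36.2   0.1 -45. ]
(433, 281) lid far [ 36.2  28.9 -45. ]
rotvec deg [  0.    -0.   -12.03] shift [  41.2 -405.3 -117.7] t 8.55 w 0.0632
rotvec deg [  0.    -0.   -12.03] shift [ 124.7 -406.4 -117.7] t 8.55 w 0.0632
{'time': 8.55, 'joint_pos': [-0.674, 0.035, 1.885, 0.0, 1.222, 1.096], 'eef_pos': [0.482, -0.241, 0.182], 'orientation': [3.142, -0.0, -0.2], 'force': [-0.472, -0.489, -4.895], 'torque': [0.021, -0.034, 0.021], 'grip_width': 0.063, 'grasp_force': 71.009}
```

```bash
python3 -m inch '[{"hand":55,"delta_pos":[0,0,0],"twist":[0,0,-6]},{"hand":55,"delta_pos":[0,0,0],"twist":[0,0,-6]},{"hand":55,"delta_pos":[7,-25,-10],"twist":[0,0,0]},{"hand":55,"delta_pos":[14,-43,0],"twist":[0,0,0]},{"hand":55,"delta_pos":[14,-43,0],"twist":[0,0,0]},{"hand":55,"delta_pos":[14,-43,0],"twist":[0,0,0]},{"hand":55,"delta_pos":[14,-43,0],"twist":[0,0,0]},{"hand":55,"delta_pos":[14,-43,0],"twist":[0,0,0]},{"hand":55,"delta_pos":[14,-43,0],"twist":[0,0,0]},{"hand":55,"delta_pos":[14,-43,0],"twist":[0,0,0]}]'
python3 -m inch '[{"hand":55,"delta_pos":[14,-43,0],"twist":[0,0,0]},{"hand":55,"delta_pos":[6,-37,10],"twist":[0,0,0]},{"hand":55,"delta_pos":[0,0,0],"twist":[0,0,0]},{"hand":55,"delta_pos":[0,0,0],"twist":[0,0,0]}]'
python3 -c "
from h import *
go([.602,.167,.182],.6)
for n in('scene','top','wrist'):
    C=cam(n);cv2.imwrite(f'pics/{n}4.png',C[0][:,:,::-1])
    np.savez(f'pics/{n}4r.npz',f=C[0],K=C[1],e=C[2],R=C[3])
    if n=='wrist': W=C[0]
    if n=='scene': S=C[0]
m=np.hstack([cv2.resize(S[130:400,60:310],(370,400)),cv2.resize(W,(430,400))])[:,:,::-1];cv2.imwrite('pics/m4.png',m)
"
```

```text
time: 9.55
eef_pos: [0.5837, 0.0883, 0.1924]
orientation: [3.141, -0.0, 0.01]
force: [0.3, -0.4, -5.1]
grip_width: 0.0632
grasp_force: 71.3
time: 9.95
eef_pos: [0.6021, 0.1673, 0.1815]
orientation: [3.141, 0.001, 0.012]
force: [-0.2, -0.0, -3.7]
grip_width: 0.0629
grasp_force: 72.0
rotvec deg [0.03 0.08 0.07] shift [-0.1  0.3 -0.5] t 9.95 w 0.0629
```

View pics/m4.png

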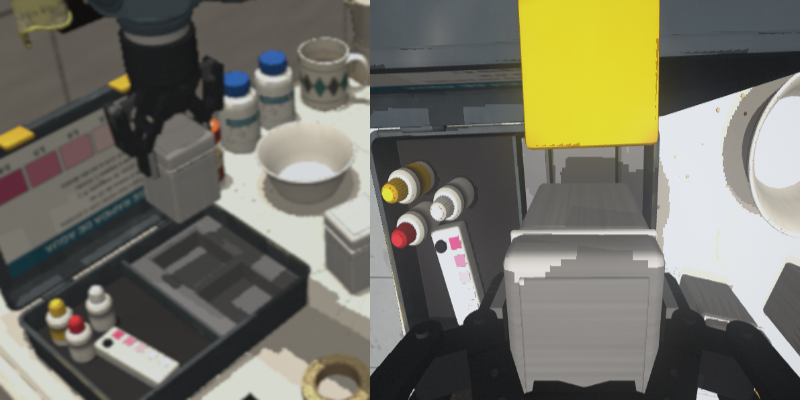

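Run:
```python
from h import *
d=np.load("pics/scene4r.npz");C=(d["f"],d["K"],d["e"],d["R"])
o=np.array([.602,.167,.1815])
for z,n in((-.049,"bot"),(.047,"top")):
  print(n,[proj(C,o+[sx*.032,sy*.032,z]).round(1) for sx,sy in((1,1),(-1,1),(-1,-1),(1,-1))])
c=C[0][190:300,130:240,::-1];cv2.imwrite("pics/s4.png",cv2.resize(c,None,fx=5.4,fy=5.4,interpolation=cv2.INTER_CUBIC))
```

```text
bot [array([157.1, 264.6]), array([180.1, 282.5]), array([210.8, 264.4]), array([187.6, 247.7])]
top [array([148.6, 219.1]), array([172.8, 236.4]), array([205.6, 219. ]), array([181.2, 202.9])]
```

View pics/s4.png

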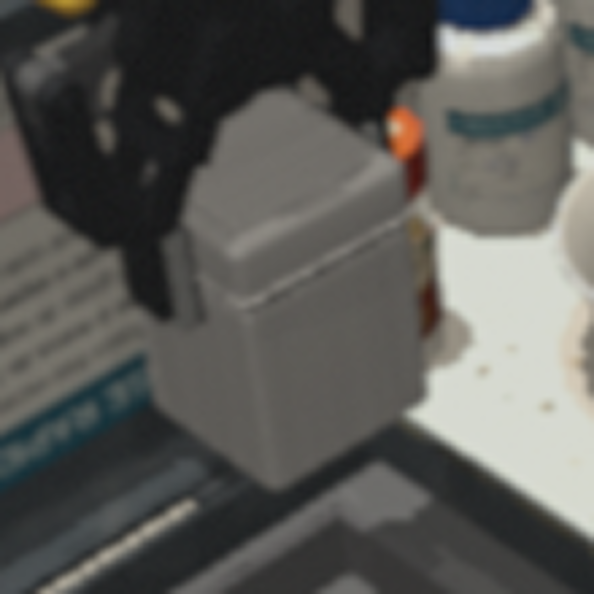

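```bash
python3 -m inch '[{"hand":55,"delta_pos":[1,0,25],"twist":[0,0,0]},{"hand":55,"delta_pos":[0,0,30],"twist":[0,0,0]},{"hand":55,"delta_pos":[0,0,25],"twist":[0,0,0]},{"hand":55,"delta_pos":[0,0,8],"twist":[0,0,0]},{"hand":55,"delta_pos":[0,0,0],"twist":[0,0,0]}]'
python3 -m inch '[{"hand":55,"delta_pos":[0,0,6],"twist":[0,0,0]},{"hand":55,"delta_pos":[0,0,6],"twist":[0,0,0]},{"hand":55,"delta_pos":[0,0,0],"twist":[0,0,0]}]'
python3 -c "
from h import *
S=cam('scene')[0];st()
cv2.imwrite('pics/s5.png',cv2.resize(S[220:360,110:290,::-1],None,fx=4,fy=4,interpolation=cv2.INTER_CUBIC))"
```

```text
time: 10.6
eef_pos: [0.6028, 0.1656, 0.0933]
orientation: [3.141, 0.002, 0.008]
force: [0.3, -0.5, -4.8]
grip_width: 0.0635
grasp_force: 71.8
time: 10.9
eef_pos: [0.6035, 0.1665, 0.0823]
orientation: [3.142, 0.0, 0.01]
force: [-0.1, -0.4, -5.2]
grip_width: 0.0635
grasp_force: 72.0
{'time': 10.95, 'joint_pos': [0.088, 0.36, 1.709, -0.0, 1.073, 1.649], 'eef_pos': [0.604, 0.167, 0.082], 'orientation': [3.142, -0.0, 0.01], 'force': [-0.35, 0.627, -6.147], 'torque': [-0.024, -0.013, -0.012], 'grip_width': 0.063, 'grasp_force': 72.017}
```

View pics/s5.png

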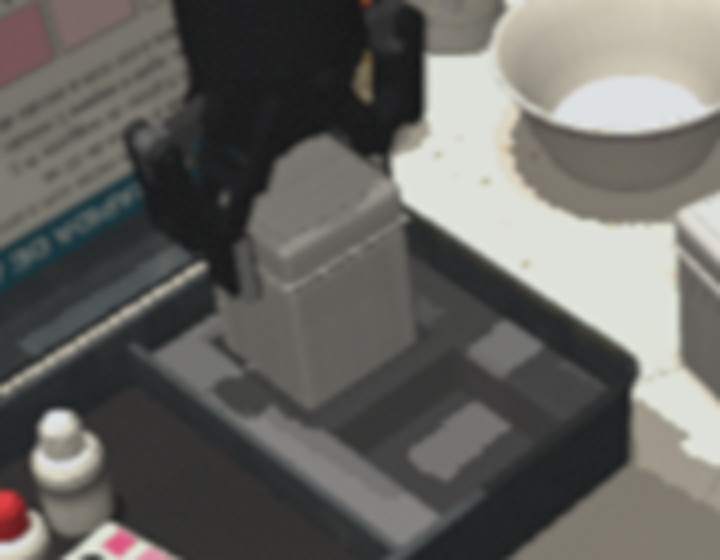

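```bash
python3 -m inch '[{"hand":55,"delta_pos":[0,0,7],"twist":[0,0,0]},{"hand":55,"delta_pos":[0,0,7],"twist":[0,0,0]},{"hand":55,"delta_pos":[0,0,5],"twist":[0,0,0]},{"hand":55,"delta_pos":[0,0,0],"twist":[0,0,0]}]'
python3 -m inch '[{"hand":55,"delta_pos":[0,0,2],"twist":[0,0,0]},{"hand":55,"delta_pos":[0,0,1],"twist":[0,0,0]},{"hand":55,"delta_pos":[0,0,0],"twist":[0,0,0]}]'
```

```text
time: 11.35
eef_pos: [0.6026, 0.1664, 0.0618]
orientation: [3.141, 0.003, 0.01]
force: [0.8, 0.5, -4.7]
grip_width: 0.063
grasp_force: 72.1
time: 11.65
eef_pos: [0.6036, 0.1666, 0.0603]
orientation: [-3.142, -0.0, 0.01]
force: [0.5, 0.2, -5.3]
grip_width: 0.0633
grasp_force: 72.1
```

```bash
python3 -m inch '[{"hand":55,"delta_pos":[0,0,1],"twist":[0,0,0]},{"hand":55,"delta_pos":[0,0,1],"twist":[0,0,0]},{"hand":55,"delta_pos":[0,0,0],"twist":[0,0,0]}]'
python3 -m inch '[{"hand":66,"delta_pos":[0,0,0],"twist":[0,0,0]},{"hand":74,"delta_pos":[0,0,0],"twist":[0,0,0]},{"hand":78,"delta_pos":[0,0,0],"twist":[0,0,0]},{"hand":78,"delta_pos":[0,0,0],"twist":[0,0,0]},{"hand":78,"delta_pos":[0,0,-20],"twist":[0,0,0]},{"hand":78,"delta_pos":[0,0,-40],"twist":[0,0,0]},{"hand":78,"delta_pos":[0,0,-40],"twist":[0,0,0]},{"hand":80,"delta_pos":[0,0,-40],"twist":[0,0,0]},{"hand":80,"delta_pos":[0,0,0],"twist":[0,0,0]}]'
python3 -c "
from h import *
go([.479,-.110,.2],-17.5);go([.467,.0155,.2],-12)
C=cam('wrist');T=cam('top');S=cam('scene')
m=np.hstack([cv2.resize(S[0][220:360,110:290],(385,300)),cv2.resize(T[0][180:310,140:270],(300,300))])[:,:,::-1]
cv2.imwrite('pics/m6.png',m)"
```

```text
time: 11.95
eef_pos: [0.6039, 0.1666, 0.0592]
orientation: [3.142, -0.001, 0.01]
force: [-2.4, 0.7, 2.0]
grip_width: 0.0632
grasp_force: 72.4
time: 12.85
eef_pos: [0.6075, 0.167, 0.2062]
orientation: [-3.14, -0.013, 0.01]
force: [1.0, -0.0, 1.7]
grip_width: 0.0802
grasp_force: 0.0
rotvec deg [-0.18 -0.75 18.07] shift [-39.3 302.8   6.2] t 12.85 w 0.0802
rotvec deg [-0.15 -0.76 12.57] shift [-106.   177.4    6.2] t 12.85 w 0.0802
```

View pics/m6.png

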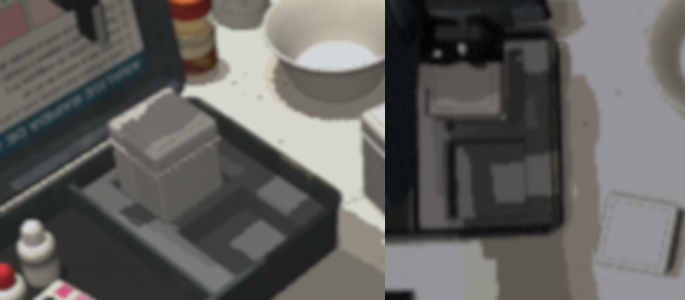

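```bash
python3 -m inch '[{"hand":85,"delta_pos":[0,0,0],"twist":[0,0,6.3]},{"hand":85,"delta_pos":[0,0,0],"twist":[0,0,6.3]},{"hand":85,"delta_pos":[-21,35,0],"twist":[0,0,0]},{"hand":85,"delta_pos":[-21,35,0],"twist":[0,0,0]},{"hand":85,"delta_pos":[-21,35,0],"twist":[0,0,0]},{"hand":85,"delta_pos":[-21,35,0],"twist":[0,0,0]},{"hand":85,"delta_pos":[-22,37,-25],"twist":[0,0,0]},{"hand":85,"delta_pos":[0,0,0],"twist":[0,0,0]},{"hand":85,"delta_pos":[0,0,0],"twist":[0,0,0]}]'
cat >> h.py <<'E'
def lidfind(p):
    C=cam("wrist");cv2.imwrite("pics/lid%d.png"%(status.state()["time"]*100),C[0][:,:,::-1])
    u=proj(C,p);x,y=u.round().astype(int);g=cv2.cvtColor(C[0],cv2.COLOR_RGB2GRAY).astype(float)
    r=np.diff(g[y-25:y+25,x-75:x+75].mean(0));c=np.diff(g[y-75:y+75,x-25:x+25].mean(1))
    print("pred",u.round(1));print("cols",sorted((int(i)+x-75,round(r[i])) for i in np.argsort(-abs(r))[:12]));print("rows",sorted((int(i)+y-75,round(c[i])) for i in np.argsort(-abs(c))[:12]))
    return C
E
python3 -c "
from h import *
go([.467,.0155,.047],-12)
lidfind(np.array([.467,.0155,.096]))"
```

```text
time: 13.9
eef_pos: [0.4624, 0.0152, 0.2224]
orientation: [-3.141, 0.001, -0.212]
force: [-0.4, 0.3, -0.0]
grip_width: 0.0852
grasp_force: 0.0
rotvec deg [-0.02  0.06 -0.13] shift [  4.5  -1.3 175.4] t 13.9 w 0.0852
pred [316.  224.4]
cols [(np.int64(263), -9), (np.int64(264), -13), (np.int64(265), -14), (np.int64(269), -10), (np.int64(270), 7), (np.int64(271), 8), (np.int64(276), -16), (np.int64(282), -7), (np.int64(353), -11), (np.int64(354), 14), (np.int64(362), -9), (np.int64(364), 17)]
rows [(np.int64(160), -49), (np.int64(161), -32), (np.int64(171), 42), (np.int64(173), -29), (np.int64(176), 15), (np.int64(177), 21), (np.int64(178), 17), (np.int64(187), -24), (np.int64(188), 17), (np.int64(189), 14), (np.int64(261), 10), (np.int64(268), 20)]
```

```bash
python3 -m inch '[{"hand":85,"delta_pos":[6,-1,40],"twist":[0,0,0]},{"hand":85,"delta_pos":[0,0,45],"twist":[0,0,0]},{"hand":85,"delta_pos":[0,0,45],"twist":[0,0,0]},{"hand":85,"delta_pos":[0,0,30],"twist":[0,0,0]},{"hand":85,"delta_pos":[0,0,15],"twist":[0,0,0]},{"hand":85,"delta_pos":[0,0,0],"twist":[0,0,0]}]'
python3 -m inch '[{"hand":55,"delta_pos":[0,0,0],"twist":[0,0,0]},{"hand":55,"delta_pos":[0,0,0],"twist":[0,0,0]},{"hand":55,"delta_pos":[0,0,0],"twist":[0,0,0]},{"hand":55,"delta_pos":[0,0,0],"twist":[0,0,0]},{"hand":55,"delta_pos":[0,0,-30],"twist":[0,0,0]},{"hand":55,"delta_pos":[0,0,-45],"twist":[0,0,0]},{"hand":55,"delta_pos":[0,0,-45],"twist":[0,0,0]},{"hand":55,"delta_pos":[0,0,-20],"twist":[0,0,0]}]' 60
python3 -m inch '[{"hand":55,"delta_pos":[0,0,0],"twist":[8,0,0]},{"hand":55,"delta_pos":[0,0,0],"twist":[8,0,0]},{"hand":55,"delta_pos":[0,0,0],"twist":[8,0,0]},{"hand":55,"delta_pos":[0,0,0],"twist":[0,0,0]},{"hand":55,"delta_pos":[0,0,0],"twist":[0,0,0]},{"hand":55,"delta_pos":[0,0,0],"twist":[-8,0,0]},{"hand":55,"delta_pos":[0,0,0],"twist":[-8,0,0]},{"hand":55,"delta_pos":[0,0,0],"twist":[-8,0,0]},{"hand":55,"delta_pos":[0,0,0],"twist":[0,0,0]},{"hand":55,"delta_pos":[0,0,0],"twist":[0,0,0]}]'
python3 -m inch '[{"hand":55,"delta_pos":[0,0,0],"twist":[0,0,0]}]' >/dev/null
python3 -c "
from h import *
tq(n=15)"
python3 -m inch '[{"hand":55,"delta_pos":[0,0,0],"twist":[-8,0,0]},{"hand":55,"delta_pos":[0,0,0],"twist":[-8,0,0]},{"hand":55,"delta_pos":[0,0,0],"twist":[-8,0,0]},{"hand":55,"delta_pos":[0,0,0],"twist":[0,0,0]},{"hand":55,"delta_pos":[0,0,0],"twist":[0,0,0]},{"hand":55,"delta_pos":[0,0,0],"twist":[8,0,0]},{"hand":55,"delta_pos":[0,0,0],"twist":[8,0,0]},{"hand":55,"delta_pos":[0,0,0],"twist":[8,0,0]},{"hand":55,"delta_pos":[0,0,0],"twist":[0,0,0]},{"hand":55,"delta_pos":[0,0,0],"twist":[0,0,0]}]'
python3 -m inch '[{"hand":55,"delta_pos":[0,0,0],"twist":[0,0,0]}]' >/dev/null
python3 -c "
from h import *
tq(n=15);st()"
```

```text
time: 14.55
eef_pos: [0.466, 0.0168, 0.044]
orientation: [-3.141, 0.009, -0.209]
force: [-0.8, 0.5, -0.4]
grip_width: 0.0851
grasp_force: 0.0
time: 15.35
eef_pos: [0.4707, 0.0149, 0.1928]
orientation: [-3.142, -0.007, -0.21]
force: [0.9, -0.5, -4.6]
grip_width: 0.0636
grasp_force: 69.7
time: 16.35
eef_pos: [0.469, 0.0169, 0.1884]
orientation: [-3.14, -0.0, -0.207]
force: [-0.7, -0.0, -5.0]
grip_width: 0.0635
grasp_force: 69.9
tool torque [ 0.0201  0.0378 -0.0202] sd [0.0407 0.0308 0.0351] force [ 0.04 -0.06  4.66] t 17.2
time: 18.2
eef_pos: [0.469, 0.0138, 0.1888]
orientation: [3.14, -0.001, -0.213]
force: [0.0, 0.1, -4.5]
grip_width: 0.0633
grasp_force: 71.5
tool torque [-0.0287  0.0472 -0.0121] sd [0.0355 0.0244 0.0304] force [0.24 0.11 4.44] t 19.05
{'time': 19.05, 'joint_pos': [-0.21, -0.147, 2.046, 0.0, 1.242, 1.571], 'eef_pos': [0.469, 0.015, 0.188], 'orientation': [-3.142, 0.0, -0.21], 'force': [0.165, -0.441, -4.585], 'torque': [-0.075, -0.011, -0.011], 'grip_width': 0.064, 'grasp_force': 71.522}
```

```bash
python3 -m inch '[{"hand":55,"delta_pos":[0,0,0],"twist":[0,-8,0]},{"hand":55,"delta_pos":[0,0,0],"twist":[0,-8,0]},{"hand":55,"delta_pos":[0,0,0],"twist":[0,-8,0]},{"hand":55,"delta_pos":[0,0,0],"twist":[0,0,0]},{"hand":55,"delta_pos":[0,0,0],"twist":[0,0,0]},{"hand":55,"delta_pos":[0,0,0],"twist":[0,8,0]},{"hand":55,"delta_pos":[0,0,0],"twist":[0,8,0]},{"hand":55,"delta_pos":[0,0,0],"twist":[0,8,0]},{"hand":55,"delta_pos":[0,0,0],"twist":[0,0,0]},{"hand":55,"delta_pos":[0,0,0],"twist":[0,0,0]}]'
python3 -m inch '[{"hand":55,"delta_pos":[0,0,0],"twist":[0,0,0]}]' >/dev/null
python3 -c "
from h import *
tq(n=15);go([.4695,.0155,.047],-12)"
```

```text
time: 20.05
eef_pos: [0.4683, 0.0155, 0.1891]
orientation: [3.142, -0.0, -0.21]
force: [0.7, -0.7, -5.1]
grip_width: 0.0634
grasp_force: 71.7
tool torque [-0.0345 -0.023  -0.0043] sd [0.0312 0.0237 0.0302] force [-0.17  0.27  4.67] t 20.9
rotvec deg [-0.   -0.   -0.04] shift [  0.4  -0.3 141.3] t 20.9 w 0.0633
```

```bash
python3 -m inch '[{"hand":55,"delta_pos":[0,0,35],"twist":[0,0,0]},{"hand":55,"delta_pos":[0,0,45],"twist":[0,0,0]},{"hand":55,"delta_pos":[0,0,35],"twist":[0,0,0]},{"hand":55,"delta_pos":[0,0,15],"twist":[0,0,0]},{"hand":55,"delta_pos":[0,0,6],"twist":[0,0,0]},{"hand":55,"delta_pos":[0,0,3],"twist":[0,0,0]},{"hand":55,"delta_pos":[0,0,0],"twist":[0,0,0]}]'
python3 -m inch '[{"hand":55,"delta_pos":[0,0,1],"twist":[0,0,0]},{"hand":55,"delta_pos":[0,0,0],"twist":[0,0,0]}]'
```

```text
time: 21.6
eef_pos: [0.47, 0.0151, 0.0502]
orientation: [3.142, -0.002, -0.21]
force: [0.8, -0.8, -4.7]
grip_width: 0.0631
grasp_force: 71.9
time: 21.8
eef_pos: [0.4699, 0.0151, 0.0493]
orientation: [-3.142, -0.002, -0.21]
force: [-0.2, 0.4, -3.8]
grip_width: 0.063
grasp_force: 71.9
```

```bash
python3 -m inch '[{"hand":55,"delta_pos":[0,0,1],"twist":[0,0,0]},{"hand":55,"delta_pos":[0,0,0],"twist":[0,0,0]},{"hand":70,"delta_pos":[0,0,0],"twist":[0,0,0]},{"hand":85,"delta_pos":[0,0,0],"twist":[0,0,0]},{"hand":85,"delta_pos":[0,0,0],"twist":[0,0,0]},{"hand":85,"delta_pos":[0,0,-35],"twist":[0,0,0]},{"hand":85,"delta_pos":[0,0,-45],"twist":[0,0,0]},{"hand":85,"delta_pos":[0,0,-45],"twist":[0,0,0]},{"hand":85,"delta_pos":[0,0,-50],"twist":[0,0,5.5]}]'
python3 -m inch '[{"hand":85,"delta_pos":[15,39,0],"twist":[0,0,0]},{"hand":85,"delta_pos":[15,39,0],"twist":[0,0,0]},{"hand":85,"delta_pos":[15,39,0],"twist":[0,0,0]},{"hand":85,"delta_pos":[0,0,0],"twist":[0,0,0]},{"hand":85,"delta_pos":[0,0,0],"twist":[0,0,0]}]'
python3 -c "
from h import *
go([.479,-.109,.047],-17.5)
lidfind(np.array([.479,-.109,.096]))"
```

```text
time: 22.7
eef_pos: [0.4684, 0.0154, 0.2235]
orientation: [3.142, 0.001, -0.309]
force: [1.5, 0.1, -0.1]
grip_width: 0.0847
grasp_force: 0.0
time: 23.2
eef_pos: [0.4766, -0.1104, 0.2222]
orientation: [-3.141, 0.0, -0.308]
force: [0.4, 0.1, -0.0]
grip_width: 0.0851
grasp_force: 0.0
rotvec deg [-0.02  0.02 -0.14] shift [  1.9  -2.1 175.2] t 23.2 w 0.0851
pred [314.6 228.5]
cols [(np.int64(265), -10), (np.int64(266), -6), (np.int64(267), -7), (np.int64(268), -35), (np.int64(269), 9), (np.int64(270), 5), (np.int64(273), 6), (np.int64(276), -7), (np.int64(277), -15), (np.int64(279), 7), (np.int64(363), 6), (np.int64(364), 11)]
rows [(np.int64(163), -48), (np.int64(164), -26), (np.int64(174), 12), (np.int64(175), 24), (np.int64(176), -22), (np.int64(177), -12), (np.int64(180), 10), (np.int64(181), 12), (np.int64(271), 14), (np.int64(272), 11), (np.int64(292), -10), (np.int64(293), -8)]
```

```bash
python3 -m inch '[{"hand":85,"delta_pos":[3,-1.5,40],"twist":[0,0,0]},{"hand":85,"delta_pos":[0,0,45],"twist":[0,0,0]},{"hand":85,"delta_pos":[0,0,45],"twist":[0,0,0]},{"hand":85,"delta_pos":[0,0,30],"twist":[0,0,0]},{"hand":85,"delta_pos":[0,0,14],"twist":[0,0,0]},{"hand":85,"delta_pos":[0,0,0],"twist":[0,0,0]}]'
python3 -m inch '[{"hand":55,"delta_pos":[0,0,0],"twist":[0,0,0]},{"hand":55,"delta_pos":[0,0,0],"twist":[0,0,0]},{"hand":55,"delta_pos":[0,0,0],"twist":[0,0,0]},{"hand":55,"delta_pos":[0,0,0],"twist":[0,0,0]}]' 60
python3 -m inch '[{"hand":55,"delta_pos":[0,0,-30],"twist":[0,0,0]},{"hand":55,"delta_pos":[0,0,-45],"twist":[0,0,0]},{"hand":55,"delta_pos":[0,0,-45],"twist":[0,0,0]},{"hand":55,"delta_pos":[0,0,-20],"twist":[0,0,0]},{"hand":55,"delta_pos":[0,0,0],"twist":[0,0,-6]},{"hand":55,"delta_pos":[0,0,0],"twist":[0,0,-6]},{"hand":55,"delta_pos":[0,0,0],"twist":[0,0,-6]}]'
python3 -c "
from h import *
go([.519,.166,.18],.6)"
```

```text
time: 23.85
eef_pos: [0.4788, -0.1078, 0.0467]
orientation: [-3.141, 0.004, -0.305]
force: [0.9, -0.4, 1.0]
grip_width: 0.0853
grasp_force: 0.0
time: 24.25
eef_pos: [0.4819, -0.1101, 0.0506]
orientation: [3.141, -0.005, -0.306]
force: [-0.0, -0.0, 6.8]
grip_width: 0.0637
grasp_force: 67.5
time: 24.95
eef_pos: [0.4793, -0.109, 0.1879]
orientation: [-3.141, 0.001, 0.012]
force: [-0.6, -1.2, -4.7]
grip_width: 0.0636
grasp_force: 69.4
rotvec deg [-0.03  0.05  0.11] shift [  42.6 -274.5    7.9] t 24.95 w 0.0636
```

```bash
python3 -m inch '[{"hand":55,"delta_pos":[5,-20,0],"twist":[0,0,0]},{"hand":55,"delta_pos":[6,-38,0],"twist":[0,0,0]},{"hand":55,"delta_pos":[6,-40,0],"twist":[0,0,0]},{"hand":55,"delta_pos":[6,-40,0],"twist":[0,0,0]},{"hand":55,"delta_pos":[6,-40,0],"twist":[0,0,0]},{"hand":55,"delta_pos":[6,-40,0],"twist":[0,0,0]},{"hand":55,"delta_pos":[5,-36,0],"twist":[0,0,0]},{"hand":55,"delta_pos":[2.5,-20.5,0],"twist":[0,0,0]},{"hand":55,"delta_pos":[0,0,0],"twist":[0,0,0]},{"hand":55,"delta_pos":[0,0,0],"twist":[0,0,0]}]'
cat >> h.py <<'E'
def tinbottom(dz=.049):
    """scene: where the predicted bottom corners of the held tin fall, and edges seen near the bottom near corner"""
    s=status.state();C=cam("scene");o=np.array(s["eef_pos"]);y=s["orientation"][2]
    cs=[o+np.r_[R.from_euler('z',y).apply([a*.032,b*.032,0])[:2],-dz] for a,b in((1,1),(-1,1),(-1,-1))]
    P=[proj(C,c) for c in cs];print("pred corners",np.round(P,1).tolist())
    g=cv2.GaussianBlur(cv2.cvtColor(C[0],cv2.COLOR_RGB2GRAY),(3,3),0).astype(float)
    for i,j in((0,1),(1,2)):   # edge offset along the edge normal
        d=P[j]-P[i];n=np.array([-d[1],d[0]])/np.linalg.norm(d);n*=np.sign(n[1])
        k=np.arange(-9,10)
        pr=np.mean([cv2.remap(g.astype(np.float32),*(np.float32((P[i]+t*d)[:,None]+n[:,None]*k)[:,None,:]),cv2.INTER_LINEAR)[0] for t in np.linspace(.25,.75,15)],0)
        print("edge",i,"normal",n.round(2),"diff at offset",dict(zip(k[:-1]+.5,np.diff(pr).round(0))))
E
python3 -c "
from h import *
go([.519,.166,.18],.6);tinbottom()"
```

```text
time: 25.95
eef_pos: [0.5195, 0.1655, 0.1876]
orientation: [3.141, 0.002, 0.009]
force: [0.7, 0.1, -4.3]
grip_width: 0.0634
grasp_force: 69.9
rotvec deg [ 0.04  0.09 -0.08] shift [-0.5 -0.5  7.6] t 25.95 w 0.0634
pred corners [[187.4, 284.8], [212.9, 304.1], [243.5, 284.1]]
edge 0 normal [-0.6  0.8] diff at offset {np.float64(-8.5): np.float32(-0.0), np.float64(-7.5): np.float32(-0.0), np.float64(-6.5): np.float32(-0.0), np.float64(-5.5): np.float32(-0.0), np.float64(-4.5): np.float32(-0.0), np.float64(-3.5): np.float32(-0.0), np.float64(-2.5): np.float32(-0.0), np.float64(-1.5): np.float32(-0.0), np.float64(-0.5): np.float32(1.0), np.float64(0.5): np.float32(1.0), np.float64(1.5): np.float32(1.0), np.float64(2.5): np.float32(0.0), np.float64(3.5): np.float32(-0.0), np.float64(4.5): np.float32(-1.0), np.float64(5.5): np.float32(-0.0), np.float64(6.5): np.float32(0.0), np.float64(7.5): np.float32(-0.0), np.float64(8.5): np.float32(-0.0)}
edge 1 normal [0.55 0.84] diff at offset {np.float64(-8.5): np.float32(-0.0), np.float64(-7.5): np.float32(-0.0), np.float64(-6.5): np.float32(-0.0), np.float64(-5.5): np.float32(0.0), np.float64(-4.5): np.float32(-0.0), np.float64(-3.5): np.float32(-0.0), np.float64(-2.5): np.float32(-1.0), np.float64(-1.5): np.float32(-2.0), np.float64(-0.5): np.float32(-3.0), np.float64(0.5): np.float32(-2.0), np.float64(1.5): np.float32(0.0), np.float64(2.5): np.float32(1.0), np.float64(3.5): np.float32(1.0), np.float64(4.5): np.float32(1.0), np.float64(5.5): np.float32(1.0), np.float64(6.5): np.float32(1.0), np.float64(7.5): np.float32(1.0), np.float64(8.5): np.float32(1.0)}
```

```bash
python3 -m inch '[{"hand":55,"delta_pos":[-0.5,0,25],"twist":[0,0,0]},{"hand":55,"delta_pos":[0,0,30],"twist":[0,0,0]},{"hand":55,"delta_pos":[0,0,27],"twist":[0,0,0]},{"hand":55,"delta_pos":[0,0,8],"twist":[0,0,0]},{"hand":55,"delta_pos":[0,0,0],"twist":[0,0,0]},{"hand":55,"delta_pos":[0,0,6],"twist":[0,0,0]},{"hand":55,"delta_pos":[0,0,6],"twist":[0,0,0]},{"hand":55,"delta_pos":[0,0,0],"twist":[0,0,0]}]'
```

```text
time: 26.8
eef_pos: [0.5205, 0.165, 0.0867]
orientation: [3.141, -0.002, 0.008]
force: [1.0, -1.8, -4.8]
grip_width: 0.0632
grasp_force: 70.0
```

```bash
python3 -c "
from h import *
go([.5185,.166,.059],.6);st()"
```

```text
rotvec deg [ 0.05 -0.09 -0.12] shift [-2.  -1.  27.7] t 26.8 w 0.0632
{'time': 26.8, 'joint_pos': [0.1, 0.185, 1.917, -0.001, 1.038, 1.663], 'eef_pos': [0.521, 0.165, 0.087], 'orientation': [3.141, -0.002, 0.008], 'force': [1.012, -1.776, -4.752], 'torque': [-0.564, -0.281, 0.018], 'grip_width': 0.063, 'grasp_force': 69.954}
```

```bash
python3 -m inch '[{"hand":55,"delta_pos":[0,0,0],"twist":[0,0,0]},{"hand":55,"delta_pos":[0,0,0],"twist":[0,0,0]}]'
python3 -c "
from h import *
go([.5185,.166,.059],.6);tq(n=4)"
```

```text
time: 27.0
eef_pos: [0.5205, 0.1651, 0.0868]
orientation: [3.141, -0.002, 0.008]
force: [1.9, -4.0, -5.3]
grip_width: 0.063
grasp_force: 69.9
rotvec deg [ 0.05 -0.1  -0.12] shift [-2.  -0.9 27.8] t 27.0 w 0.063
tool torque [-0.9058  0.5507 -0.055 ] sd [0.0592 0.0252 0.0295] force [2.27 4.54 4.55] t 27.2
```

```bash
python3 -m inch '[{"hand":55,"delta_pos":[0,1,0],"twist":[0,0,0]},{"hand":55,"delta_pos":[0,0.5,0],"twist":[0,0,-0.5]},{"hand":55,"delta_pos":[0,0,0],"twist":[0,0,0]},{"hand":55,"delta_pos":[0,0,0],"twist":[0,0,0]}]'
python3 -c "
from h import *
tq(n=4);st()"
```

```text
time: 27.6
eef_pos: [0.5193, 0.1643, 0.086]
orientation: [-3.141, 0.001, 0.017]
force: [-0.4, 0.8, -4.0]
grip_width: 0.0635
grasp_force: 70.0
tool torque [0.0272 0.0062 0.0018] sd [0.0313 0.023  0.0248] force [-0.26  0.07  4.35] t 27.8
{'time': 27.8, 'joint_pos': [0.098, 0.184, 1.919, 0.0, 1.039, 1.652], 'eef_pos': [0.52, 0.164, 0.086], 'orientation': [-3.141, 0.0, 0.017], 'force': [-1.19, -0.179, -4.012], 'torque': [-0.024, -0.022, -0.035], 'grip_width': 0.063, 'grasp_force': 69.976}
```

```bash
python3 -m inch '[{"hand":55,"delta_pos":[0,0.7,3],"twist":[0,0,0]},{"hand":55,"delta_pos":[0,0,5],"twist":[0,0,0]},{"hand":55,"delta_pos":[0,0,5],"twist":[0,0,0]},{"hand":55,"delta_pos":[0,0,0],"twist":[0,0,0]}]'
python3 -c "
from h import *
tq(n=3);st()"
```

```text
time: 28.2
eef_pos: [0.5189, 0.1632, 0.072]
orientation: [3.141, 0.002, 0.017]
force: [0.0, -0.5, -5.0]
grip_width: 0.0636
grasp_force: 69.9
tool torque [-0.0057  0.0186 -0.0013] sd [0.025  0.025  0.0418] force [ 0.07 -0.04  4.69] t 28.35
{'time': 28.35, 'joint_pos': [0.096, 0.205, 1.923, 0.0, 1.013, 1.65], 'eef_pos': [0.52, 0.163, 0.073], 'orientation': [-3.142, 0.0, 0.017], 'force': [-0.045, 0.022, -4.55], 'torque': [-0.041, -0.007, -0.026], 'grip_width': 0.064, 'grasp_force': 69.876}
```

Free in the well; on down to about 0.059.

```bash
python3 -m inch '[{"hand":55,"delta_pos":[0,0,6],"twist":[0,0,0]},{"hand":55,"delta_pos":[0,0,4],"twist":[0,0,0]},{"hand":55,"delta_pos":[0,0,2],"twist":[0,0,0]},{"hand":55,"delta_pos":[0,0,1],"twist":[0,0,0]},{"hand":55,"delta_pos":[0,0,0],"twist":[0,0,0]},{"hand":55,"delta_pos":[0,0,0],"twist":[0,0,0]}]'
```

```text
time: 28.95
eef_pos: [0.5198, 0.1633, 0.0608]
orientation: [3.141, 0.0, 0.017]
force: [-4.6, -2.0, 2.6]
grip_width: 0.0635
grasp_force: 70.4
```

```bash
python3 -m inch '[{"hand":55,"delta_pos":[-0.5,0,0.5],"twist":[0,0,0]},{"hand":55,"delta_pos":[0,0,0],"twist":[0,0,0]},{"hand":55,"delta_pos":[0,0,0],"twist":[0,0,0]}]'
python3 -m inch '[{"hand":66,"delta_pos":[0,0,0],"twist":[0,0,0]},{"hand":74,"delta_pos":[0,0,0],"twist":[0,0,0]},{"hand":78,"delta_pos":[0,0,0],"twist":[0,0,0]},{"hand":78,"delta_pos":[0,0,0],"twist":[0,0,0]},{"hand":78,"delta_pos":[0,0,-20],"twist":[0,0,0]},{"hand":78,"delta_pos":[0,0,-40],"twist":[0,0,0]},{"hand":78,"delta_pos":[0,0,-40],"twist":[0,0,0]},{"hand":80,"delta_pos":[0,0,-40],"twist":[0,0,0]},{"hand":80,"delta_pos":[0,0,0],"twist":[0,0,0]},{"hand":80,"delta_pos":[0,0,0],"twist":[0,0,0]}]'
python3 -c "
from h import *
st();go([.4695,.0155,.2],-12)
C=lidfind(np.array([.519,.163,.106]))
np.savez('pics/w7.npz',f=C[0],K=C[1],e=C[2],R=C[3])"
```

```text
time: 29.25
eef_pos: [0.5197, 0.1633, 0.0607]
orientation: [3.141, -0.001, 0.017]
force: [-4.2, -1.7, 5.8]
grip_width: 0.0638
grasp_force: 71.0
time: 30.25
eef_pos: [0.52, 0.1634, 0.2009]
orientation: [-3.141, -0.003, 0.017]
force: [-0.1, 0.4, -1.0]
grip_width: 0.08
grasp_force: 0.0
{'time': 30.25, 'joint_pos': [0.096, 0.028, 1.856, 0.0, 1.255, 1.65], 'eef_pos': [0.52, 0.163, 0.201], 'orientation': [-3.141, -0.003, 0.017], 'force': [-0.08, 0.35, -1.042], 'torque': [0.034, -0.037, -0.022], 'grip_width': 0.08, 'grasp_force': 0.0}
rotvec deg [-0.03 -0.15 12.96] shift [-18.6 155.1   0.9] t 30.25 w 0.08
pred [319.  247.7]
cols [(np.int64(246), -14), (np.int64(247), -15), (np.int64(257), -6), (np.int64(266), 6), (np.int64(267), 12), (np.int64(269), 6), (np.int64(276), -16), (np.int64(277), 14), (np.int64(291), 8), (np.int64(362), 6), (np.int64(370), -13), (np.int64(371), -8)]
rows [(np.int64(175), -24), (np.int64(190), 37), (np.int64(191), 57), (np.int64(192), -47), (np.int64(193), -41), (np.int64(197), 21), (np.int64(198), 23), (np.int64(199), 23), (np.int64(297), -41), (np.int64(298), -21), (np.int64(299), 36), (np.int64(300), 55)]
```

```bash
python3 -m inch '[{"hand":85,"delta_pos":[0,0,-10],"twist":[0,0,6.5]},{"hand":85,"delta_pos":[0,0,-12],"twist":[0,0,6.5]},{"hand":85,"delta_pos":[-5,39,0],"twist":[0,0,0]},{"hand":85,"delta_pos":[-5,39,0],"twist":[0,0,0]},{"hand":85,"delta_pos":[-5,39,0],"twist":[0,0,0]},{"hand":85,"delta_pos":[-4,38,0],"twist":[0,0,0]},{"hand":85,"delta_pos":[0,0,0],"twist":[0,0,0]},{"hand":85,"delta_pos":[0,0,0],"twist":[0,0,0]}]'
python3 -c "
from h import *
go([.4695,.0153,.048],-12)
lidfind(np.array([.4695,.0153,.096]))
for n in('scene','top'):
    C=cam(n);cv2.imwrite(f'pics/{n}8.png',C[0][:,:,::-1]);g=cv2.cvtColor(C[0],cv2.COLOR_RGB2GRAY)
    b=proj(C,[.6035,.1666,.09]).round().astype(int);f=proj(C,[.519,.163,.09])
    print(n,'proj diff expected',(f-proj(C,[.6035,.1666,.09])).round(1),'per 5mm z',(proj(C,[.519,.163,.095])-f).round(1))
    t=g[b[1]-10:b[1]+16,b[0]-18:b[0]+18];fi=f.round().astype(int)
    sub=g[fi[1]-30:fi[1]+36,fi[0]-38:fi[0]+38];r=cv2.matchTemplate(sub,t,cv2.TM_CCOEFF_NORMED);_,m,_,l=cv2.minMaxLoc(r)
    print('found',np.array(l)+[fi[0]-38+18,fi[1]-30+10]-b,round(m,2))"
```

```text
time: 31.1
eef_pos: [0.4676, 0.0154, 0.2202]
orientation: [-3.141, 0.003, -0.212]
force: [-0.5, 0.1, 0.0]
grip_width: 0.0848
grasp_force: 0.0
rotvec deg [-0.02  0.16 -0.14] shift [  1.9  -0.3 172.2] t 31.1 w 0.0848
pred [317.5 228.7]
cols [(np.int64(263), -8), (np.int64(264), -17), (np.int64(265), -6), (np.int64(271), -13), (np.int64(278), -7), (np.int64(355), -7), (np.int64(357), 11), (np.int64(365), -12), (np.int64(366), 17), (np.int64(367), 7), (np.int64(379), 7), (np.int64(380), 7)]
rows [(np.int64(165), -34), (np.int64(166), -44), (np.int64(167), -12), (np.int64(178), 44), (np.int64(179), -13), (np.int64(180), -29), (np.int64(183), 15), (np.int64(184), 17), (np.int64(185), 20), (np.int64(194), -26), (np.int64(196), 13), (np.int64(275), 20)]
scene proj diff expected [32.8 22.8] per 5mm z [-0.2 -2.1]
found [34 24] 0.94
top proj diff expected [ 0.9 41. ] per 5mm z [-0.6 -0.1]
found [-9 27] 0.37
```

```bash
python3 -m inch '[{"hand":85,"delta_pos":[2,0,40],"twist":[0,0,0]},{"hand":85,"delta_pos":[0,0,45],"twist":[0,0,0]},{"hand":85,"delta_pos":[0,0,45],"twist":[0,0,0]},{"hand":85,"delta_pos":[0,0,30],"twist":[0,0,0]},{"hand":85,"delta_pos":[0,0,12],"twist":[0,0,0]},{"hand":85,"delta_pos":[0,0,0],"twist":[0,0,0]}]'
python3 -m inch '[{"hand":55,"delta_pos":[0,0,0],"twist":[0,0,0]},{"hand":55,"delta_pos":[0,0,0],"twist":[0,0,0]},{"hand":55,"delta_pos":[0,0,0],"twist":[0,0,0]},{"hand":55,"delta_pos":[0,0,0],"twist":[0,0,0]},{"hand":55,"delta_pos":[0,0,0],"twist":[0,0,0]}]' 60
python3 -m inch '[{"hand":55,"delta_pos":[0,0,-30],"twist":[0,0,0]},{"hand":55,"delta_pos":[0,0,-45],"twist":[0,0,0]},{"hand":55,"delta_pos":[0,0,-45],"twist":[0,0,0]},{"hand":55,"delta_pos":[0,0,-30],"twist":[0,0,0]},{"hand":55,"delta_pos":[0,0,0],"twist":[0,0,0]},{"hand":55,"delta_pos":[0,0,0],"twist":[8,0,0]},{"hand":55,"delta_pos":[0,0,0],"twist":[8,0,0]},{"hand":55,"delta_pos":[0,0,0],"twist":[8,0,0]},{"hand":55,"delta_pos":[0,0,0],"twist":[0,0,0]},{"hand":55,"delta_pos":[0,0,0],"twist":[0,0,0]}]'
python3 -m inch '[{"hand":55,"delta_pos":[0,0,0],"twist":[-8,0,0]},{"hand":55,"delta_pos":[0,0,0],"twist":[-8,0,0]},{"hand":55,"delta_pos":[0,0,0],"twist":[-8,0,0]},{"hand":55,"delta_pos":[0,0,0],"twist":[0,0,0]},{"hand":55,"delta_pos":[0,0,0],"twist":[0,0,0]},{"hand":55,"delta_pos":[0,0,0],"twist":[0,0,0]}]'
python3 -c "
from h import *
tq(n=12)"
python3 -m inch '[{"hand":55,"delta_pos":[0,0,0],"twist":[-8,0,0]},{"hand":55,"delta_pos":[0,0,0],"twist":[-8,0,0]},{"hand":55,"delta_pos":[0,0,0],"twist":[-8,0,0]},{"hand":55,"delta_pos":[0,0,0],"twist":[0,0,0]},{"hand":55,"delta_pos":[0,0,0],"twist":[0,0,0]},{"hand":55,"delta_pos":[0,0,0],"twist":[8,0,0]},{"hand":55,"delta_pos":[0,0,0],"twist":[8,0,0]},{"hand":55,"delta_pos":[0,0,0],"twist":[8,0,0]},{"hand":55,"delta_pos":[0,0,0],"twist":[0,0,0]},{"hand":55,"delta_pos":[0,0,0],"twist":[0,0,0]}]'
python3 -c "
from h import *
cams.snapshot('top');cams.snapshot('top');tq(n=12);go([.634,-.055,.2],-12);go([.634,-.055,.2],0)"
```

```text
time: 31.85
eef_pos: [0.4693, 0.0162, 0.0483]
orientation: [-3.142, 0.004, -0.209]
force: [0.3, -0.1, 0.4]
grip_width: 0.0851
grasp_force: 0.0
time: 32.35
eef_pos: [0.4724, 0.0149, 0.052]
orientation: [-3.141, -0.005, -0.21]
force: [-0.7, -0.0, 6.4]
grip_width: 0.0636
grasp_force: 67.7
time: 33.35
eef_pos: [0.4692, 0.0151, 0.1978]
orientation: [-2.725, 0.004, -0.212]
force: [-0.6, 0.1, -5.2]
grip_width: 0.0633
grasp_force: 71.0
time: 33.95
eef_pos: [0.47, 0.0154, 0.1993]
orientation: [-3.141, 0.001, -0.21]
force: [-0.2, -0.6, -5.7]
grip_width: 0.0634
grasp_force: 71.4
tool torque [ 0.0002 -0.0158 -0.0126] sd [0.0695 0.0384 0.0375] force [-0.08  0.02  4.81] t 34.55
time: 35.55
eef_pos: [0.4703, 0.0138, 0.2002]
orientation: [3.14, -0.001, -0.213]
force: [0.0, -0.0, -5.6]
grip_width: 0.0632
grasp_force: 72.9
tool torque [-0.035  -0.0252 -0.0024] sd [0.0193 0.0277 0.0388] force [0.04 0.04 4.48] t 36.25
rotvec deg [ 0.    0.   -0.03] shift [174.7  34.8  -0.2] t 36.25 w 0.0636
rotvec deg [  0.     0.   -12.03] shift [163.6  70.3  -0.2] t 36.25 w 0.0636
```

```bash
python3 -m inch '[{"hand":55,"delta_pos":[15,3,0],"twist":[0,0,0]},{"hand":55,"delta_pos":[30,6,0],"twist":[0,0,0]},{"hand":55,"delta_pos":[35,7,0],"twist":[0,0,0]},{"hand":55,"delta_pos":[35,7,0],"twist":[0,0,0]},{"hand":55,"delta_pos":[30,6,0],"twist":[0,0,0]},{"hand":55,"delta_pos":[20,4,0],"twist":[0,0,0]},{"hand":55,"delta_pos":[9,2,0],"twist":[0,0,0]},{"hand":55,"delta_pos":[0,0,0],"twist":[0,0,0]},{"hand":55,"delta_pos":[0,0,0],"twist":[0,0,0]},{"hand":55,"delta_pos":[0,0,0],"twist":[0,0,0]}]'
python3 -c "
from h import *
go([.633,-.056,.2],-12)
s=status.state();print(np.round(s['qvel'],3));o=np.array(s['eef_pos'])
C=cam('scene');cv2.imwrite('pics/scene9.png',C[0][:,:,::-1]);tinbottom(.05)
T0=saved('top0');g=cv2.medianBlur(cv2.cvtColor(T0[0],cv2.COLOR_RGB2GRAY),3)
c=cv2.HoughCircles(g[155:250,235:340],cv2.HOUGH_GRADIENT,1.2,30,param1=60,param2=20,minRadius=26,maxRadius=36)
print([(onz(T0,(x+235,y+155),.063).round(3),r) for x,y,r in c[0][:3]] if c is not None else None)"
```

```text
time: 37.25
eef_pos: [0.6323, -0.0547, 0.1996]
orientation: [-3.141, 0.001, -0.21]
force: [-0.1, -0.2, -5.0]
grip_width: 0.0631
grasp_force: 72.8
rotvec deg [-0.01  0.05 -0.01] shift [ 0.9  1.2 -0.4] t 37.25 w 0.0631
[-0.    -0.001 -0.002 -0.001 -0.002  0.   ]
pred corners [[243.9, 194.1], [260.9, 210.3], [289.8, 199.7]]
edge 0 normal [-0.69  0.72] diff at offset {np.float64(-8.5): np.float32(-1.0), np.float64(-7.5): np.float32(-1.0), np.float64(-6.5): np.float32(-1.0), np.float64(-5.5): np.float32(-0.0), np.float64(-4.5): np.float32(-0.0), np.float64(-3.5): np.float32(0.0), np.float64(-2.5): np.float32(1.0), np.float64(-1.5): np.float32(4.0), np.float64(-0.5): np.float32(6.0), np.float64(0.5): np.float32(6.0), np.float64(1.5): np.float32(5.0), np.float64(2.5): np.float32(4.0), np.float64(3.5): np.float32(2.0), np.float64(4.5): np.float32(-0.0), np.float64(5.5): np.float32(-1.0), np.float64(6.5): np.float32(-1.0), np.float64(7.5): np.float32(1.0), np.float64(8.5): np.float32(2.0)}
edge 1 normal [0.35 0.94] diff at offset {np.float64(-8.5): np.float32(-0.0), np.float64(-7.5): np.float32(-0.0), np.float64(-6.5): np.float32(0.0), np.float64(-5.5): np.float32(-0.0), np.float64(-4.5): np.float32(-0.0), np.float64(-3.5): np.float32(-0.0), np.float64(-2.5): np.float32(0.0), np.float64(-1.5): np.float32(7.0), np.float64(-0.5): np.float32(23.0), np.float64(0.5): np.float32(36.0), np.float64(1.5): np.float32(31.0), np.float64(2.5): np.float32(14.0), np.float64(3.5): np.float32(3.0), np.float64(4.5): np.float32(-2.0), np.float64(5.5): np.float32(-3.0), np.float64(6.5): np.float32(-2.0), np.float64(7.5): np.float32(-2.0), np.float64(8.5): np.float32(-2.0)}
[(array([ 0.631, -0.057,  0.063]), np.float32(32.12))]
```

```bash
python3 -c "
from bench import workorder
print(workorder.sign_off())"
```

```text
the job is handed in; nothing more can be done
None
```

Tins c and b stand in the back and front wells. Tin a, the one that rattled when I tilted it, is held upright and still about 87 mm above the dish rim; I handed the job in with the clock at about 37 s. I only tested a and c, and took b as silent since one tin rattles.

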